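Open the study window to its vent stops

TASK

Let some air into the study: swing the brass lock lever on top of the window's lower sash fully across to unlock it, then push the sash up from under its lift rail until it comes up snug and firm against both vent stops, and leave it standing there, touching them. Go gently: do not lean hard on the window, slam the sash or force the stops, and leave the things on the desk alone.

Things in the scene. Friction and masses are not known exactly. Their poses are not given: they have to be found in the camera images.
- window: White double-hung window 580 mm tall in a piece of wall, fixed on the desk, facing the robot. Origin: on the desk, under the middle of the lower sash (mid thickness); x points out of doors, y to the left seen from the room, z up. The sill board is 24 mm high and its nose ends 40 mm on the room side of the origin. The opening between the jambs is 444 mm wide. The upper sash is fixed, its room-side face 23 mm out of doors of the origin.
- sash (a joint): Lift of the lower sash in m: 0 is shut, on the sill. The sash is 440 mm wide, 292 mm high, 34 mm thick, weighs 3.6 kg and hangs on balances: it stays where it is left, takes about 2.5 to 5.5 N to move either way and slides straight up. While the lever is locked it cannot rise more than a few mm. It comes up solid against the vent stops at a lift of 70 to 120 mm.
- sash_lift (a point): Middle of the rounded nose, faced with dark non-slip rubber, of the lift rail: a level lip (380 mm long, 10 mm thick, this point at mid height) on the foot of the lower sash, 19 mm out from its room-side face. Its underside is 40 mm above the sash's lower edge, so 40 mm are free between it and the sill when shut; fingers tilted 35 to 45 degrees, pointing down and out of doors, fit under. Axes as the window's.
- sash_top (a point): Point on the top face of the lower sash, 190 mm left (+y) of its middle, under the left vent stop's pad. Axes as the window's.
- lock (a joint): Angle of the brass lock lever in rad, about a vertical pivot on top of the lower sash, in the middle of its width and thickness. Near 0 it is locked: the lever points to the room and left (45 degrees between -x and +y of the window). It swings to the right (-y) across the room side to 1.6, where it points to the room and right; it is fully across from 1.3 on. 1 to 2 N at the tip, pushed along its arc, move it (pushed aslant it may jam); it stays where left.
- lock_tip (a point): Point on the lever's axis 48 mm from its pivot, 15 mm above the top of the sash; the lever ends 14 mm farther out. It is a round bar 12 mm thick at this point and 9 mm nearer the pivot, standing free over the room side of the sash.
- stops: Two vent stops: grey tabs 22 mm wide on the upper sash's stiles, over both ends of the lower sash, each with a light hand-set screw foot and a round black rubber pad. Origin: midway, at the tabs' undersides; axes as the window's. The pads hang 7 to 29 mm below it (both alike, not measured: feel for them). The sash's top meets them; they give 4 mm with 0.5 to 1.5 N, then are solid. 10 N on them is a firm push, over 20 N would bend them.
- mug: White mug, 80 mm across, 92 mm high, bystander. Origin: centre of its underside.
- pencil_box: Dark wooden pencil box 75 x 75 x 100 mm with pencils to 170 mm, bystander. Origin: centre of its underside.
- paperback: Red book 178 x 110 x 26 mm lying on the desk, bystander. Origin: centre of its underside.

How it is judged:
By the outcome, as a careful person would: the job done as asked, in the order asked, and still so for the second after the job is handed in, with the robot touching nothing.
It also fails if it takes over 61 s, if anything falls off the work surface, if the arm or the gripper's body presses on something with over 40 N, if the wrist force passes 120 N, or if a joint passes its speed limit or range.

ROBOT

A 7-joint arm with a two-finger parallel gripper is mounted at the origin on the work surface. World frame = base frame: x ahead of the robot, y to its left, z up, the work surface at z = 0. Lengths are in m, angles in rad, forces in N, time in s.
With the tool pointing down it reaches from about 0.4 to 0.875 m from the base axis. Payload 19.3 kg.
Tool frame: the origin (TCP) lies midway between the tips of the shut fingers; the grasp point (between the pads) lies 19 mm behind it; z points along the fingers, y is the line along which they close (so a half turn about z gives the same grasp; the last joint's range is limited). The gripper opens to 85 mm and grips with 20 to 120 N. Pads are 22 mm wide; open, the fingers measure 114 mm over their backs; the gripper's body (76 mm by 85 mm) begins 54 mm behind the grasp point. The pads swing forward as they close: fully open they stand 13 mm farther back than shut.
Start: joints at [-1.19, 0.521, -0.036, 1.599, 0.021, 1.021, -0.113], TCP at [0.272, 0.563, 0.231] pointing down, gripper open.
Joint ranges: [-2.91, 2.91], [-0.3, 2.13], [-1.5, 1.42], [0.17, 2.43], [-1.26, 4.41], [0.16, 1.93], [-2.52, 2.52]. Speed limits (rad/s): [1.89, 1.89, 2.39, 2.39, 3.01, 3.01, 3.01].

INTERFACE

Orientations are given as [roll, pitch, yaw] about the fixed x, y, z axes, in that order (R = Rz(yaw) Ry(pitch) Rx(roll)).
In Python, from workcell import * gives the robot as it stands. The module is installed in compiled form; this text tells all that it offers.
- The arm moves only by the tool play_rows, never from a script. Its argument "deltas" is a list of rows, each a list of 7 numbers: the shift along the tool's x, y, z in units of 500 mm (1.0 is 500 mm), then the turn, a rotation vector about the tool's x, y, z in units of 120 degrees (1.0 is 120 degrees), then the closure, from 0 (fully open) to 1 (shut). A call has 1 to 10 rows; each row is the pose to reach, as a shift and turn from the pose commanded when the call began, along the tool's axes at that moment; what a row does not reach only later rows make up. A row lasts 1/10 s, in which the tool goes at most 50 mm and 8.59 degrees, less where a joint would pass 70% of its speed; a pose out of reach is approached as far as the arm can. A call with a number of a shift or a turn outside -1 to 1 is refused whole. A call with a gripper value outside its range is refused whole. The fingers move at their own pace and stop on an object; "newtons" is the grip in N (left out, the last holds). Time passes only in rows, so rows that repeat a pose let the fingers close. It gives the time, the measured TCP pose, the force, the opening and the grip force at its end, in the units of the state.
- observe(): the state, without advancing time (a new reading comes with each control period).
- grab_frame(name): name is "side" or "top"; returns the picture (420x560x3 uint8, red, green, blue); there is no depth.
- get_calibration(name): a dict with "fovy" (degrees; the focal length in pixels is half the picture's height over the tangent of half this angle, whatever the lens; pixels are square), "cx", "cy" (the principal point, pixels), "xyz" and "rotation" of the camera in the world. Camera axes: x right, y down, z forward; pixel columns grow to the right and rows downward; lengths in m; the calibration is good to about 2 mm. A picture is of the moment at which its call begins. get_calibration takes no time and is no camera call.
- job_done(): hands the job in; it is judged then, once.
The state is a dict: "clock": time; "qpos": joint angles; "qd": joint speeds; "joint_efforts": joint torques, N m; "position": TCP position; "tool_rot": TCP orientation; "force": force on the tool from outside, world axes, zero at the start; "moment": the same for the moment, N m; "grip_width": finger opening in m; "finger_force": force on a finger pad.
Only numpy, scipy, OpenCV 4.12 (cv2) and the standard library are available. Lean on these libraries where they do the work, as an engineer would, in place of code of your own. Each camera call takes 0.05 s, during which the arm holds its last target. There are 200 camera calls.

## Working session

There is one attempt and no reset: what is moved stays moved. The work goes in short steps, Python scripts to look and compute and a tool call to move; the robot and the scene stay as the last step left them, time stands still between calls to the robot, and variables do not carry over. Pictures are saved under pics/ and viewed, at most 10 in all, crops included, and the job is handed in when it is done.

Besides the shell and the picture viewer there is one more tool, called after "Call:" in YAML: its name, and indented under it one key for each argument. play_rows: Moves the arm, as the interface text tells. Its arguments: {"type":"object","properties":{"deltas":{"type":"array"},"newtons":{"type":"number"}},"required":["deltas"]}

```bash
mkdir -p pics; python3 - <<'E'
from workcell import *
import cv2
for n in("side","top"):
    f=grab_frame(n); cv2.imwrite(f"pics/{n}0.png",f[...,::-1]); print(get_calibration(n))
print(observe())
E
```

```text
{'fovy': 49.580900982368334, 'cx': 273.8308572389098, 'cy': 202.46305587927188, 'xyz': array([-0.20923014,  0.11410699,  1.23200722]), 'rotation': array([-2.4950451 , -0.00252688, -1.65369713])}
{'fovy': 50.02295057117906, 'cx': 272.7976235152935, 'cy': 205.39290947613662, 'xyz': array([0.41910137, 0.05141763, 1.61485085]), 'rotation': array([-3.08229543, -0.01267061, -1.55072534])}
{'clock': 0.1, 'qpos': array([-1.19021679,  0.52195728, -0.03631181,  1.59994726,  0.02120732,
        1.02107937, -0.11278651]), 'qd': array([ 0.0001083 , -0.00255125, -0.00056242, -0.00180416, -0.00163876,
       -0.00015072,  0.00044585]), 'joint_efforts': array([ 4.38790055e-03, -9.28465748e+01,  1.98488496e+00, -3.70532405e+01,
        1.82458892e-02,  5.36684529e-03, -2.58002831e-05]), 'position': array([0.27220342, 0.56228223, 0.23078301]), 'tool_rot': array([-3.14058999e+00,  8.34745537e-05,  2.69080588e+00]), 'force': array([-0.20045957,  0.13160057, -0.01773553]), 'moment': array([-0.01830301,  0.04844238,  0.04504805]), 'finger_force': 0.0, 'grip_width': 0.08508436364110618}
```

View pics/side0.png

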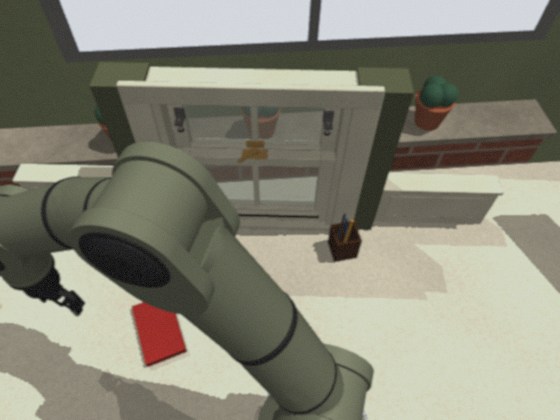

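View pics/top0.png

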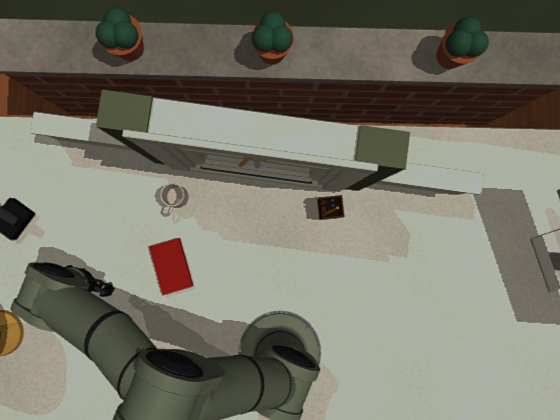

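The side view shows the window ahead, with the brass lever near (253,150), the stops near (180,118) and (328,122), and the pencil box at (345,240). In the top view the lever is near (250,160), the mug at (172,197), the book at (170,265) and the box at (330,207). Next I'll zoom in on the window in both views.

```bash
python3 - <<'E'
import cv2,numpy as np
s=cv2.imread("pics/side0.png");t=cv2.imread("pics/top0.png")
a=cv2.resize(s[60:240,100:400],(800,480),interpolation=cv2.INTER_CUBIC)
cv2.imwrite("pics/c1.png",a)
b=cv2.resize(t[120:220,150:350],(800,400),interpolation=cv2.INTER_CUBIC)
cv2.imwrite("pics/c2.png",b)
E
```

```text
(no output)
```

View pics/c1.png

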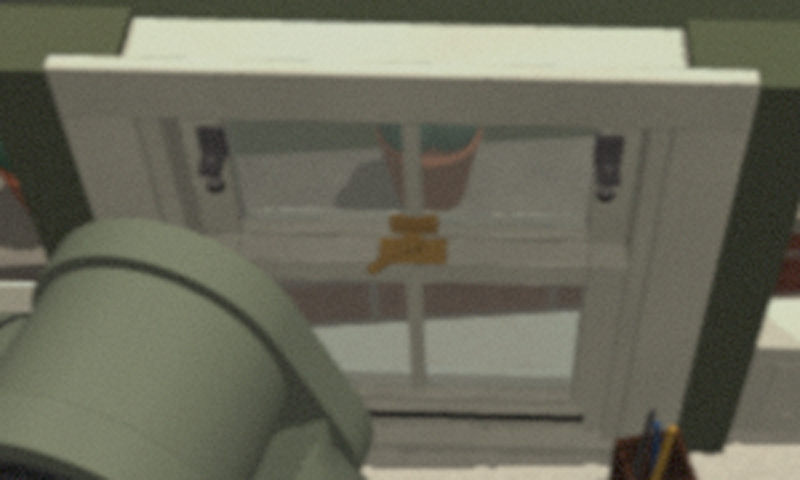

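View pics/c2.png

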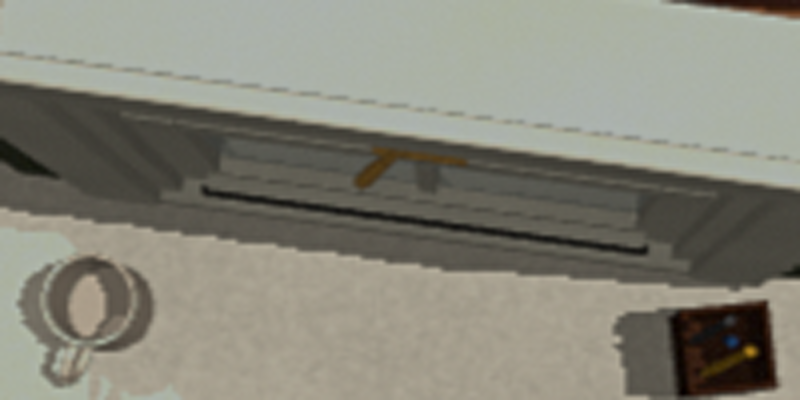

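The crops show the black lift nose (top view) from (201,167.5) to (311.5,182.5), the lever end at (240,165.8) in the top view and (239.5,161.3) in the side view, and pads near (180,131) and (327,133) in the side view.

```bash
cat > h.py <<'E'
from workcell import *
import numpy as np
from scipy.spatial.transform import Rotation as R
C={n:get_calibration(n) for n in("side","top")}
def ray(n,u,v):
    c=C[n]; f=210/np.tan(np.radians(c['fovy']/2))
    d=R.from_euler('xyz',c['rotation']).as_matrix()@np.array([(u-c['cx'])/f,(v-c['cy'])/f,1]); return np.array(c['xyz']),d
def onz(n,u,v,z):
    o,d=ray(n,u,v); return o+d*(z-o[2])/d[2]
def tri(a,b):
    o,d=ray("side",*a);p,e=ray("top",*b)
    s=np.linalg.lstsq(np.c_[d,-e],p-o,rcond=None)[0]
    x=o+d*s[0];y=p+e*s[1]; return (x+y)/2,np.linalg.norm(x-y)
E
python3 - <<'E'
from h import *
np.set_printoptions(precision=4,suppress=True)
l=onz("top",201,167.5,.069);r=onz("top",311.5,182.5,.069);d=l-r
print("nose",l,r,np.linalg.norm(d),np.arctan2(-d[0],d[1]),(l+r)/2)
print("nose right side/top",onz("side",318.3,216.8,.069),tri((318.3,216.8),(311.5,182.5)))
yaw=np.arctan2(-d[0],d[1]);X=np.array([np.cos(yaw),np.sin(yaw),0])
print("window origin",(l+r)/2+X*.036)
print("levertip",tri((239.5,161.3),(240,165.8)),onz("top",240,165.8,.331),onz("side",239.5,161.3,.331))
o=(l+r)/2+X*.036
for p in((180,131),(327,133)):   # pads: plane x=mid-sash
    a,b=ray("side",*p);s=(o-a)@X/(b@X);print("pad",a+b*s)
print("mug",onz("top",172,197,.09),"box",onz("top",330,207,.1),[onz("top",u,v,.026) for u,v in((150,245),(180,238),(193,287),(161,294))])
s=(C['side']['xyz']);print(onz("side",345,255,0.0))
E
```

```text
nose [0.6371 0.284  0.069 ] [ 0.5933 -0.0984  0.069 ] 0.38497156011710676 -0.11405008046407171 [0.6152 0.0928 0.069 ]
nose right side/top [ 0.598  -0.0956  0.069 ] (array([ 0.5926, -0.096 ,  0.0765]), np.float64(0.0034295364595935242))
window origin [0.6509 0.0887 0.069 ]
levertip (array([0.6066, 0.1339, 0.3374]), np.float64(0.002490844161414929)) [0.6075 0.1331 0.331 ] [0.6126 0.1353 0.331 ]
pad [0.6734 0.2849 0.3949]
pad [ 0.6298 -0.096   0.4003]
mug [0.5314 0.376  0.09  ] box [ 0.508  -0.1592  0.1   ] [array([0.3658, 0.4609, 0.026 ]), array([0.3923, 0.3568, 0.026 ]), array([0.2227, 0.306 , 0.026 ]), array([0.1965, 0.4165, 0.026 ])]
[ 0.4943 -0.1706 -0.    ]
```

```bash
cat >> h.py <<'E'
np.set_printoptions(precision=4,suppress=True)
YAW=-.114; X=np.array([np.cos(YAW),np.sin(YAW),0]);Y=np.array([-X[1],X[0],0]);Z=np.array([0,0,1.])
PIV=np.array([.648,.088,.331])
def tool(yy,t):
    """tool z = down tilted by t toward horizontal inward direction; yy = horizontal tool y"""
    yy=yy/np.linalg.norm(yy); inw=np.cross(Z,-yy)   # perpendicular to yy
    d=-Z*np.cos(t)+inw*np.sin(t); return np.c_[np.cross(yy,d),yy,d]
def lever(q): return -X*np.cos(np.pi/4-q)+Y*np.sin(np.pi/4-q)
def levtool(q,t):
    b=lever(q); return tool(np.cross(b,Z),t) 
def delta(p,M,s=None):
    s=s or observe(); A=R.from_euler('xyz',s['tool_rot'])
    return A.inv().apply(p-s['position'])/.5,(A.inv()*R.from_matrix(M)).as_rotvec()/np.radians(120)
def cur():
    s=observe();print(s['clock'],s['position'],"F",s['force'],"w",s['grip_width']);print(" q",s['qpos']);return s
E
python3 - <<'E'
from h import *
s=cur()
print("head edge",onz("top",250,154,.58), "w-x", (onz("top",250,154,.58)-PIV)@X)
M=levtool(0,np.radians(35)); print(M, lever(0),lever(1.57))
P=PIV+.048*lever(0)
print(delta(P-.09*M[:,2],M)); print(P-.09*M[:,2])
A=R.from_euler('xyz',s['tool_rot']).as_matrix();print("tool axes",A)
E
```

```text
0.1 [0.2722 0.5623 0.2308] F [-0.2005  0.1316 -0.0177] w 0.08508436364110618
 q [-1.1902  0.522  -0.0363  1.5999  0.0212  1.0211 -0.1128]
head edge [0.599  0.0948 0.58  ] w-x -0.049466916864777236
[[-0.5096  0.783   0.3568]
 [ 0.6414  0.6221 -0.4491]
 [-0.5736 -0.     -0.8192]] [-0.6221  0.783   0.    ] [-0.7834 -0.6215 -0.    ]
(array([-0.9103, -0.4403, -0.3474]), array([ 0.065 , -0.2866,  0.2076]))
[0.586  0.166  0.4047]
tool axes [[-0.9001  0.4357 -0.0004]
 [ 0.4357  0.9001 -0.0009]
 [-0.0001 -0.001  -1.    ]]
```

Call:
play_rows:
  deltas:
    - [0, 0, -0.1, 0, 0, 0, 0.3]
    - [0, 0, -0.2, 0, 0, 0, 0.5]
    - [0, 0, -0.3, 0, 0, 0, 0.5]
    - [-0.1, -0.05, -0.347, 0.01, -0.04, 0.03, 0.5]
    - [-0.2, -0.1, -0.347, 0.02, -0.08, 0.05, 0.5]
    - [-0.3, -0.15, -0.347, 0.03, -0.12, 0.08, 0.5]
    - [-0.4, -0.2, -0.347, 0.04, -0.16, 0.11, 0.5]
    - [-0.5, -0.25, -0.347, 0.05, -0.2, 0.14, 0.5]
    - [-0.6, -0.3, -0.347, 0.055, -0.24, 0.17, 0.5]
    - [-0.7, -0.35, -0.347, 0.06, -0.26, 0.19, 0.5]

```text
clock: 1.1
position: [0.4837, 0.2876, 0.4042]
tool_rot: [-3.127, 0.558, 2.286]
force: [1.5, 1.2, -0.0]
grip_width: 0.0428
finger_force: 0.0
```

```bash
python3 - <<'E'
from h import *
s=cur(); M=levtool(0,np.radians(35)); P=PIV+.048*lever(0)
print(delta(P-.09*M[:,2],M))
E
```

```text
1.1 [0.4837 0.2876 0.4042] F [ 1.468   1.1799 -0.0485] w 0.04277849477338134
 q [-1.1261  0.3197  0.2341  1.609   0.4816  1.3731 -0.3205]
(array([-0.2702, -0.0027,  0.1675]), array([ 0.0047, -0.0251,  0.0178]))
```

Call:
play_rows:
  deltas:
    - [-0.07, 0, 0.045, 0.001, -0.006, 0.004, 0.5]
    - [-0.14, 0, 0.09, 0.002, -0.012, 0.009, 0.5]
    - [-0.2, 0, 0.13, 0.004, -0.02, 0.015, 0.5]
    - [-0.25, 0, 0.155, 0.005, -0.025, 0.018, 0.5]
    - [-0.25, 0, 0.155, 0.005, -0.025, 0.018, 0.5]
    - [-0.25, 0, 0.155, 0.005, -0.025, 0.018, 0.5]

```text
clock: 1.7
position: [0.579, 0.1765, 0.4045]
tool_rot: [-3.141, 0.607, 2.241]
force: [0.0, -0.2, -0.2]
grip_width: 0.0428
finger_force: 0.0
```

```bash
python3 - <<'E'
from h import *
import cv2
s=cur(); M=levtool(0,np.radians(35)); P=PIV+.048*lever(0)
print(delta(P-.09*M[:,2],M));print(delta(P+.01*M[:,2],M))
a=grab_frame("side")[60:240,100:400,::-1];b=grab_frame("top")[90:270,130:430,::-1]
cv2.imwrite("pics/d1.png",cv2.resize(np.vstack([a,b]),(500,600),interpolation=cv2.INTER_CUBIC))
E
```

```text
1.7 [0.579  0.1765 0.4045] F [ 0.0459 -0.1523 -0.1578] w 0.04276530593683286
 q [-0.9482  0.333   0.3152  1.6227  0.5381  1.2379 -0.1689]
(array([-0.021 , -0.0021,  0.0141]), array([-0.0005, -0.0017, -0.0004]))
(array([-0.0217, -0.0018,  0.2141]), array([-0.0005, -0.0017, -0.0004]))
```

View pics/d1.png

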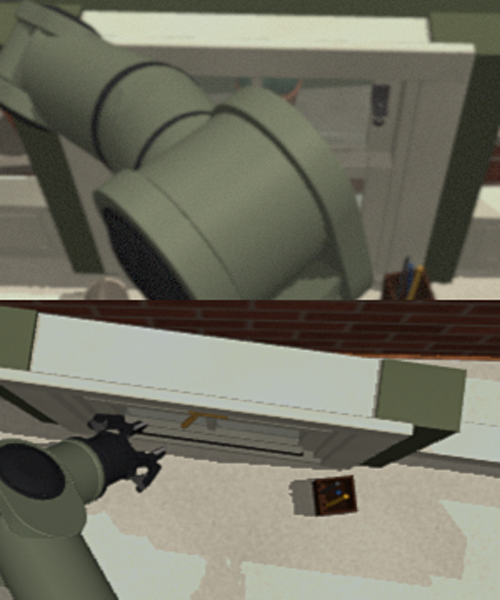

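The top view shows the half-open fingers at about (143,427) and (158,457) in the crop, straddling the line to the brass lever (end at 183,427). I'll go in.

Call:
play_rows:
  deltas:
    - [-0.01, 0, 0.03, 0, 0, 0, 0.5]
    - [-0.02, -0.002, 0.06, 0, 0, 0, 0.5]
    - [-0.02, -0.002, 0.09, 0, 0, 0, 0.5]
    - [-0.02, -0.002, 0.12, 0, 0, 0, 0.5]
    - [-0.02, -0.002, 0.14, 0, 0, 0, 0.5]
    - [-0.02, -0.002, 0.155, 0, 0, 0, 0.5]
    - [-0.02, -0.002, 0.17, 0, 0, 0, 0.5]
    - [-0.02, -0.002, 0.17, 0, 0, 0, 0.5]

```text
clock: 2.6
position: [0.6135, 0.1314, 0.3402]
tool_rot: [-3.141, 0.608, 2.242]
force: [0.8, 0.4, 0.3]
grip_width: 0.0432
finger_force: 0.0
```

```bash
python3 - <<'E'
from h import *
import cv2
s=cur(); M=levtool(0,np.radians(35)); P=PIV+.048*lever(0)
print(delta(P+.01*M[:,2],M))
a=grab_frame("side")[60:240,100:400,::-1];b=grab_frame("top")[120:220,150:317,::-1]
cv2.imwrite("pics/d2.png",cv2.resize(b,(800,480),interpolation=cv2.INTER_CUBIC))
E
```

```text
2.6 [0.6135 0.1314 0.3402] F [0.7931 0.3523 0.2972] w 0.04322947018899893
 q [-0.8583  0.399   0.3361  1.703   0.5533  1.0533 -0.1585]
(array([-0.0018,  0.    ,  0.0435]), array([-0.0005, -0.0016, -0.0001]))
```

View pics/d2.png

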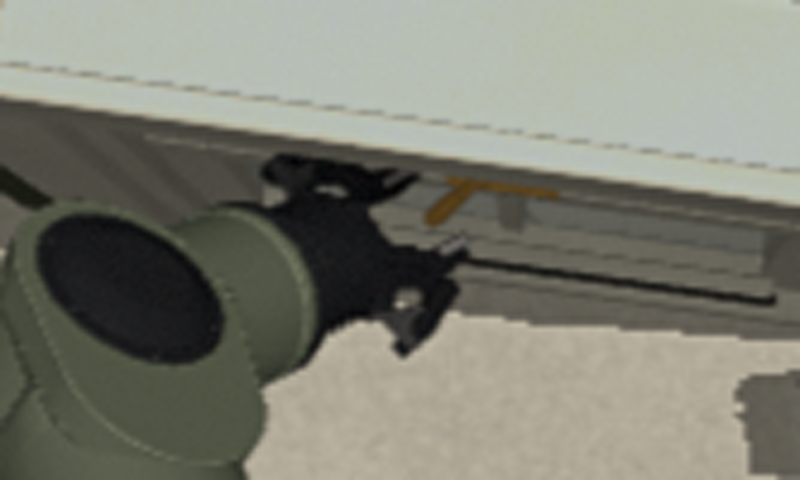

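The top crop shows the fingertips at (415,178) and (463,240) on either side of the brass lever, whose end is at (433,220). I'll advance the last 20 mm.

Call:
play_rows:
  deltas:
    - [0, 0, 0.01, 0, 0, 0, 0.5]
    - [0, 0, 0.02, 0, 0, 0, 0.5]
    - [0, 0, 0.03, 0, 0, 0, 0.5]
    - [0, 0, 0.042, 0, 0, 0, 0.5]
    - [0, 0, 0.042, 0, 0, 0, 0.5]

```text
clock: 3.2
position: [0.621, 0.1216, 0.3227]
tool_rot: [-3.14, 0.608, 2.242]
force: [-1.5, 0.3, -0.8]
grip_width: 0.0432
finger_force: 0.0
```

```bash
python3 - <<'E'
from h import *
s=cur(); t=np.radians(35)
for q in np.radians([6,12,18,24,30,36]):
    M=levtool(q,t);print(np.degrees(q),*delta(PIV+.048*lever(q)+.01*M[:,2],M))
E
```

```text
3.2 [0.621  0.1216 0.3227] F [-1.4873  0.2784 -0.7756] w 0.04322882347926198
 q [-0.8379  0.4206  0.34    1.7201  0.5584  1.008  -0.1613]
6.000000000000001 [-0.0018 -0.0084  0.0011] [-0.0293 -0.0015 -0.0413]
12.000000000000002 [-0.0029 -0.0171  0.0019] [-0.058  -0.0016 -0.0823]
18.0 [-0.0048 -0.0257  0.0032] [-0.0866 -0.0016 -0.1233]
24.000000000000004 [-0.0074 -0.0339  0.005 ] [-0.1152 -0.0016 -0.1643]
29.999999999999996 [-0.0107 -0.0418  0.0073] [-0.1438 -0.0016 -0.2053]
36.0 [-0.0147 -0.0492  0.0101] [-0.1724 -0.0016 -0.2463]
```

Call:
play_rows:
  deltas:
    - [-0.001, -0.006, 0.001, -0.019, 0, -0.027, 0.5]
    - [-0.002, -0.011, 0.001, -0.038, 0, -0.055, 0.5]
    - [-0.003, -0.017, 0.002, -0.058, 0, -0.082, 0.5]
    - [-0.004, -0.023, 0.003, -0.077, 0, -0.11, 0.5]
    - [-0.006, -0.028, 0.004, -0.096, 0, -0.137, 0.5]
    - [-0.007, -0.034, 0.005, -0.115, 0, -0.164, 0.5]
    - [-0.01, -0.039, 0.0065, -0.134, 0, -0.192, 0.5]
    - [-0.012, -0.044, 0.008, -0.153, 0, -0.219, 0.5]
    - [-0.015, -0.049, 0.01, -0.172, 0, -0.246, 0.5]
    - [-0.015, -0.049, 0.01, -0.172, 0, -0.246, 0.5]

```text
clock: 4.2
position: [0.6072, 0.0986, 0.324]
tool_rot: [3.139, 0.608, 2.868]
force: [0.4, 0.7, 1.0]
grip_width: 0.0426
finger_force: 0.0
```

```bash
python3 - <<'E'
from h import *
s=cur(); t=np.radians(35)
for q in np.radians([36,45,54,63,72]):
    M=levtool(q,t);print(np.degrees(q),*delta(PIV+.048*lever(q)+.01*M[:,2],M))
E
```

```text
4.2 [0.6072 0.0986 0.324 ] F [0.3753 0.748  0.9519] w 0.04264746880916436
 q [-0.6801  0.2048  0.2511  2.0035  0.6631  0.561   0.3503]
36.0 [0.0016 0.0013 0.0019] [ 0.0006 -0.0012 -0.0009]
45.0 [ 0.0008 -0.0119  0.0024] [-0.0424 -0.0011 -0.0624]
54.0 [-0.0018 -0.0248  0.0042] [-0.0853 -0.001  -0.1238]
63.0 [-0.006  -0.0371  0.0071] [-0.1283 -0.0009 -0.1853]
72.0 [-0.0117 -0.0484  0.011 ] [-0.1712 -0.0008 -0.2468]
```

```bash
python3 - <<'E'
from h import *
s=cur()
for a,y,t in((36,36,35),(45,42,34),(54,48,33),(63,54,32),(72,60,31),(81,64,30),(90,68,30),(97,70,30)):
    M=levtool(np.radians(y),np.radians(t));print(a,*delta(PIV+.048*lever(np.radians(a))+.01*M[:,2],M))
E
```

```text
4.2 [0.6072 0.0986 0.324 ] F [0.3753 0.748  0.9519] w 0.04264746880916436
 q [-0.6801  0.2048  0.2511  2.0035  0.6631  0.561   0.3503]
36 [0.0016 0.0013 0.0019] [ 0.0006 -0.0012 -0.0009]
45 [ 0.001  -0.0125  0.0025] [-0.0277  0.0072 -0.0421]
54 [-0.0014 -0.0261  0.0044] [-0.0552  0.0155 -0.0838]
63 [-0.0056 -0.039   0.0075] [-0.082   0.0238 -0.126 ]
72 [-0.0114 -0.0509  0.0117] [-0.1081  0.0319 -0.1687]
81 [-0.0189 -0.0619  0.0171] [-0.1246  0.0399 -0.1978]
90 [-0.028  -0.071   0.0234] [-0.1424  0.0397 -0.226 ]
97 [-0.0359 -0.077   0.029 ] [-0.1514  0.0396 -0.24  ]
```

Call:
play_rows:
  deltas:
    - [0.001, -0.004, 0.002, -0.009, 0.002, -0.014, 0.7]
    - [0.001, -0.008, 0.002, -0.018, 0.005, -0.028, 0.7]
    - [0.001, -0.0125, 0.0025, -0.028, 0.007, -0.042, 0.7]
    - [0, -0.019, 0.0035, -0.041, 0.011, -0.063, 0.7]
    - [-0.0014, -0.026, 0.0044, -0.055, 0.0155, -0.084, 0.7]
    - [-0.0035, -0.0325, 0.006, -0.069, 0.02, -0.105, 0.7]
    - [-0.0056, -0.039, 0.0075, -0.082, 0.024, -0.126, 0.7]
    - [-0.0085, -0.045, 0.0096, -0.095, 0.028, -0.147, 0.7]
    - [-0.0114, -0.051, 0.0117, -0.108, 0.032, -0.169, 0.7]
    - [-0.0114, -0.051, 0.0117, -0.108, 0.032, -0.169, 0.7]

```text
clock: 5.2
position: [0.6086, 0.0725, 0.3219]
tool_rot: [3.141, 0.539, -2.995]
force: [-0.7, 1.7, 1.0]
grip_width: 0.0257
finger_force: 0.7
```

```bash
python3 - <<'E'
from h import *
import cv2
s=cur()
for a,y,t in((72,60,31),(81,64,30),(90,68,30),(97,70,30)):
    M=levtool(np.radians(y),np.radians(t));print(a,*delta(PIV+.048*lever(np.radians(a))+.01*M[:,2],M))
b=grab_frame("top")[120:220,150:317,::-1]
cv2.imwrite("pics/d3.png",cv2.resize(b,(800,480),interpolation=cv2.INTER_CUBIC))
E
```

```text
5.2 [0.6086 0.0725 0.3219] F [-0.7274  1.653   0.9592] w 0.02574325630472147
 q [-0.2366  0.1786 -0.0054  1.9944  0.1181  0.4344  1.3821]
72 [ 0.0003 -0.0009 -0.0015] [-0.0003 -0.001  -0.0005]
81 [-0.003  -0.0146  0.0007] [-0.0171  0.0073 -0.0293]
90 [-0.0085 -0.0275  0.004 ] [-0.034   0.0073 -0.058 ]
97 [-0.014  -0.037   0.0073] [-0.0425  0.0073 -0.0724]
```

View pics/d3.png

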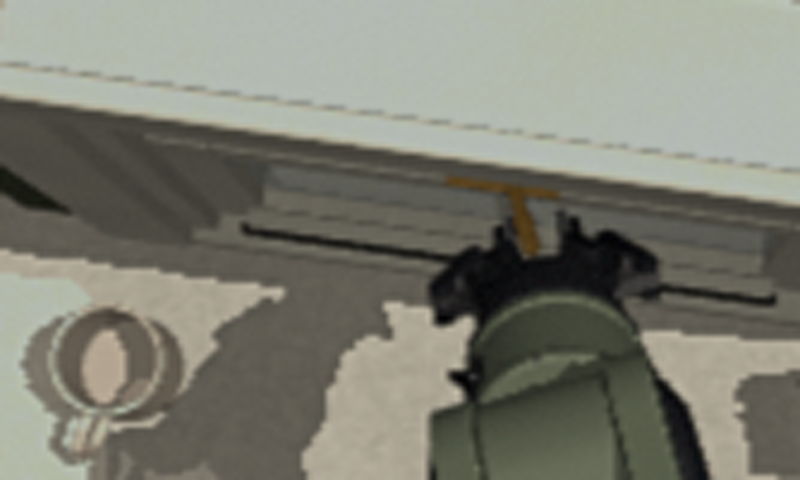

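The lever in the crop now runs from (515,190) to (535,250), pushed by the left finger with about 1.7 N. I'll carry on.

Call:
play_rows:
  deltas:
    - [-0.001, -0.005, 0, -0.006, 0.002, -0.01, 0.7]
    - [-0.002, -0.01, 0.0005, -0.012, 0.005, -0.02, 0.7]
    - [-0.003, -0.015, 0.001, -0.017, 0.007, -0.029, 0.7]
    - [-0.005, -0.019, 0.002, -0.023, 0.007, -0.039, 0.7]
    - [-0.007, -0.023, 0.003, -0.029, 0.007, -0.05, 0.7]
    - [-0.0085, -0.0275, 0.004, -0.034, 0.007, -0.058, 0.7]
    - [-0.011, -0.032, 0.0055, -0.038, 0.007, -0.065, 0.7]
    - [-0.014, -0.037, 0.0073, -0.0425, 0.007, -0.072, 0.7]
    - [-0.014, -0.037, 0.0073, -0.0425, 0.007, -0.072, 0.7]

```text
clock: 6.15
position: [0.6181, 0.0579, 0.3218]
tool_rot: [3.14, 0.523, -2.819]
force: [-7.3, 5.4, 2.7]
grip_width: 0.026
finger_force: 4.4
```

```bash
python3 - <<'E'
from h import *
import cv2
s=cur()
for a,y,t in((97,70,30),(104,73,30)):
    M=levtool(np.radians(y),np.radians(t));print(a,*delta(PIV+.048*lever(np.radians(a))+.01*M[:,2],M))
b=grab_frame("top")[120:220,150:317,::-1]
cv2.imwrite("pics/d4.png",cv2.resize(b,(800,480),interpolation=cv2.INTER_CUBIC))
E
```

```text
6.15 [0.6181 0.0579 0.3218] F [-7.3073  5.3753  2.7222] w 0.02601286612370735
 q [-0.0157  0.2108 -0.1458  1.9444 -0.1245  0.4762  1.8396]
97 [-0.0008 -0.0054 -0.0008] [ 0.0009 -0.0004  0.0003]
104 [-0.006  -0.015   0.0022] [-0.0116 -0.0004 -0.0214]
```

View pics/d4.png

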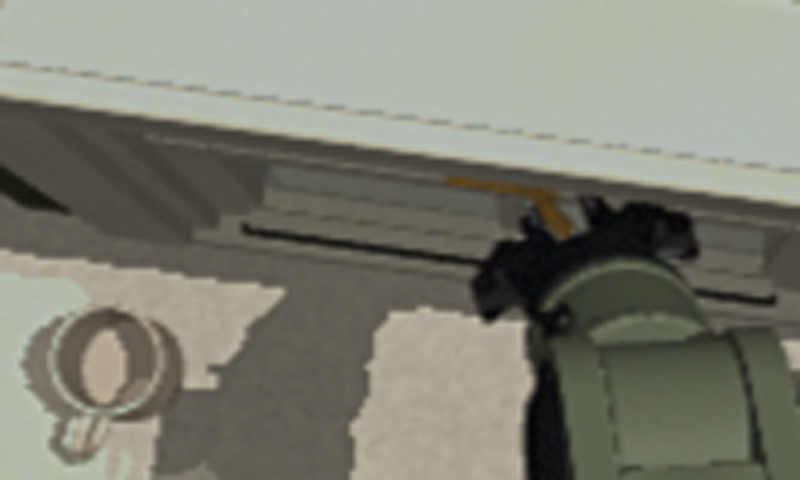

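The crop shows the lever pointing down and right from (545,190) to (570,237). The force has risen to about 9 N, so it is probably at its end stop. I'll ease off, back out, and measure the lever with a brass mask.

Call:
play_rows:
  deltas:
    - [0, 0.008, 0, 0, 0, 0, 0.7]
    - [0, 0.014, 0, 0, 0, 0, 0.7]
    - [0, 0.014, -0.03, 0, 0, 0, 0.6]
    - [0, 0.014, -0.08, 0, 0, 0, 0.5]
    - [0, 0.014, -0.15, 0, 0, 0, 0.5]
    - [0, 0.014, -0.22, 0, 0, 0, 0.5]
    - [0, 0.014, -0.3, 0, 0, 0, 0.5]
    - [0, 0.014, -0.3, 0, 0, 0, 0.5]

```text
clock: 7.0
position: [0.5445, 0.038, 0.4583]
tool_rot: [-3.138, 0.533, -2.818]
force: [-0.6, -0.4, 0.1]
grip_width: 0.0423
finger_force: 0.0
```

```bash
python3 - <<'E'
from h import *
import cv2
s=cur()
f=grab_frame("top");cv2.imwrite("pics/top5.png",f[...,::-1])
g=grab_frame("side");cv2.imwrite("pics/side5.png",g[...,::-1])
for n in("top0","top5","side5"):
    im=cv2.imread(f"pics/{n}.png");h=cv2.cvtColor(im,cv2.COLOR_BGR2HSV)
    m=cv2.inRange(h,(8,110,60),(28,255,255))[140:185,220:290]
    print(n);print("\n".join("".join("#" if v else "." for v in r) for r in m if r.any()), np.nonzero(m.any(1))[0][[0,-1]]+140)
E
```

```text
7.0 [0.5445 0.038  0.4583] F [-0.5802 -0.4134  0.136 ] w 0.04228275605307404
 q [ 0.0153 -0.0405 -0.1269  1.8729 -0.1524  0.7909  1.8588]
top0
.......................######.........................................
........................#############.................................
.........................###################..........................
........................####..........#########.......................
......................#####..................#........................
.....................#####............................................
....................#####.............................................
...................#####..............................................
...................####...............................................
...................###................................................ [157 166]
top5
.......................######.........................................
........................#############.................................
...............................#############..........................
...................
[... 1507 characters left out ...]
....########################.......................
.......................########################.......................
.......................########################.......................
.......................########################.......................
.......................########################.......................
.......................########################.......................
.....................................####.######......................
.............................................#####....................
..............................................####....................
................................................##.................... [141 161]
```

```bash
python3 - <<'E'
from h import *
import cv2
for n in("top0","top5"):
    im=cv2.imread(f"pics/{n}.png");h=cv2.cvtColor(im,cv2.COLOR_BGR2HSV)
    m=cv2.inRange(h,(8,110,60),(28,255,255)); m[:160]=0;m[175:]=0;m[:,:235]=0;m[:,275:]=0
    if n=="top0": m[:,252:]=0
    else: m[:162]=0
    v,u=np.nonzero(m); pts=np.array([onz("top",a,b,.331) for a,b in zip(u,v)])[:,:2]
    c=pts.mean(0);w=np.linalg.svd(pts-c)[2][0]; w*=-np.sign(w[0]); e=max((pts-c)@w)
    a=np.arctan2(w@Y[:2],-w@X[:2]); print(n,c,"lock deg",45-np.degrees(a),"end",c+w*e)
s=cur()
for a,y,t in((84,84,28),(90,87,28),(96,90,28),(100,92,28),(104,92,28)):
    M=levtool(np.radians(y),np.radians(t));P=PIV+.048*lever(np.radians(a))
    print(a,"back",*delta(P-.06*M[:,2],M),"at",delta(P+.01*M[:,2],M)[0])
E
```

```text
top0 [0.6162 0.1264] lock deg 2.5887397358138244 end [0.6075 0.1365]
top5 [0.611  0.0604] lock deg 89.05092276542337 end [0.6016 0.0532]
7.1 [0.5449 0.0386 0.4538] F [ 0.1605  0.5298 -0.7877] w 0.042412520329678696
 q [ 0.0146 -0.0349 -0.1279  1.8768 -0.1521  0.7868  1.8587]
84 back [ 0.002  -0.0083  0.1604] [-0.0573  0.0184 -0.1015] at [0.0091 0.0077 0.2993]
90 back [-0.0012 -0.0208  0.1623] [-0.0694  0.0183 -0.1233] at [ 0.0067 -0.0014  0.3007]
96 back [-0.0054 -0.0328  0.1647] [-0.0816  0.0182 -0.1452] at [ 0.0034 -0.0102  0.3026]
100 back [-0.0087 -0.0406  0.1667] [-0.0897  0.0182 -0.1597] at [ 0.0008 -0.0158  0.3041]
104 back [-0.0118 -0.0463  0.1685] [-0.0897  0.0182 -0.1597] at [-0.0022 -0.0215  0.3059]
```

The lever measures about 85 to 89° and came up against its end stop, so it is unlocked. Next I plan the lift.

```bash
cat >> h.py <<'E'
ORG=np.array([.650,.0892,0])
ML=levtool(np.pi/4,np.radians(45))
def corner(xc,zc):  # TCP for shut fingers' upper-outer corner at window x, z
    n=(X+Z)/np.sqrt(2); return ORG+X*xc+Z*zc-.011*n
E
python3 - <<'E'
from h import *
s=cur(); T=corner(-.032,.052); print(T)
print(ML)
for b in (.2,.1):
    print(b,T-b*ML[:,2],*delta(T-b*ML[:,2],ML))
print(delta(T,ML))
E
```

```text
7.1 [0.5449 0.0386 0.4538] F [ 0.1605  0.5298 -0.7877] w 0.042412520329678696
 q [ 0.0146 -0.0349 -0.1279  1.8768 -0.1521  0.7868  1.8587]
[0.6105 0.0937 0.0442]
[[-0.7025  0.1138  0.7025]
 [ 0.0804  0.9935 -0.0804]
 [-0.7071 -0.     -0.7071]]
0.2 [0.47   0.1098 0.1856] [0.3536 0.1833 0.4143] [ 0.1271 -0.121   0.166 ]
0.1 [0.5402 0.1018 0.1149] [0.3141 0.1237 0.6011] [ 0.1271 -0.121   0.166 ]
(array([0.2747, 0.0641, 0.7878]), array([ 0.1271, -0.121 ,  0.166 ]))
```

Call:
play_rows:
  deltas:
    - [0.05, 0.02, 0.03, 0.013, -0.012, 0.017, 0.6]
    - [0.1, 0.04, 0.07, 0.026, -0.024, 0.033, 0.8]
    - [0.15, 0.06, 0.12, 0.04, -0.036, 0.05, 1]
    - [0.19, 0.08, 0.17, 0.052, -0.05, 0.068, 1]
    - [0.22, 0.1, 0.22, 0.065, -0.062, 0.085, 1]
    - [0.25, 0.12, 0.27, 0.08, -0.075, 0.105, 1]
    - [0.28, 0.14, 0.32, 0.095, -0.09, 0.125, 1]
    - [0.32, 0.16, 0.37, 0.11, -0.105, 0.145, 1]
    - [0.354, 0.183, 0.414, 0.127, -0.121, 0.166, 1]
    - [0.354, 0.183, 0.414, 0.127, -0.121, 0.166, 1]
  newtons: 20

```text
clock: 8.1
position: [0.4582, 0.0463, 0.2259]
tool_rot: [-2.951, 0.511, -3.04]
force: [0.4, -0.6, -1.6]
grip_width: 0.0002
finger_force: 0.0
```

```bash
python3 - <<'E'
from h import *
s=cur(); T=corner(-.032,.052)
print(delta(T-.1*ML[:,2],ML),delta(T-.03*ML[:,2],ML),delta(T,ML))
E
```

```text
8.1 [0.4582 0.0463 0.2259] F [ 0.3549 -0.6235 -1.6128] w 0.0002038461204521842
 q [ 0.3171  0.174  -0.8778  2.3738  1.1658  0.5631  0.1024]
(array([-0.0437,  0.1448,  0.2562]), array([-0.0279, -0.1222,  0.0942])) (array([-0.0797,  0.1494,  0.3914]), array([-0.0279, -0.1222,  0.0942])) (array([-0.0951,  0.1513,  0.4493]), array([-0.0279, -0.1222,  0.0942]))
```

Call:
play_rows:
  deltas:
    - [-0.005, 0.02, 0.03, -0.004, -0.015, 0.012, 1]
    - [-0.01, 0.04, 0.06, -0.007, -0.03, 0.024, 1]
    - [-0.015, 0.06, 0.1, -0.01, -0.05, 0.036, 1]
    - [-0.02, 0.08, 0.14, -0.014, -0.07, 0.048, 1]
    - [-0.03, 0.1, 0.18, -0.018, -0.09, 0.06, 1]
    - [-0.036, 0.125, 0.22, -0.023, -0.105, 0.078, 1]
    - [-0.044, 0.145, 0.256, -0.028, -0.122, 0.094, 1]
    - [-0.044, 0.145, 0.256, -0.028, -0.122, 0.094, 1]
    - [-0.044, 0.145, 0.256, -0.028, -0.122, 0.094, 1]
    - [-0.044, 0.145, 0.256, -0.028, -0.122, 0.094, 1]

```text
clock: 9.1
position: [0.5403, 0.1015, 0.1163]
tool_rot: [-3.141, 0.784, 3.03]
force: [-0.6, 0.3, 0.3]
grip_width: -0.0002
finger_force: 0.0
```

```bash
python3 - <<'E'
from h import *
s=cur(); T=corner(-.032,.052)
print(delta(T-.1*ML[:,2],ML),delta(T-.03*ML[:,2],ML),delta(T,ML))
E
```

```text
9.1 [0.5403 0.1015 0.1163] F [-0.5642  0.3071  0.257 ] w -0.00016901565123908128
 q [ 0.2855  0.8311 -1.1127  2.4263  2.0525  1.2333 -0.8222]
(array([0.0022, 0.0006, 0.0018]), array([ 0.0002, -0.0006,  0.0007])) (array([0.002 , 0.0005, 0.1418]), array([ 0.0002, -0.0006,  0.0007])) (array([0.0019, 0.0005, 0.2018]), array([ 0.0002, -0.0006,  0.0007]))
```

```bash
python3 - <<'E'
from h import *
import cv2
b=np.hstack([grab_frame("top")[100:420,:,::-1],grab_frame("side")[60:380,:,::-1]])
cv2.imwrite("pics/e1.png",cv2.resize(b,(800,230),interpolation=cv2.INTER_AREA))
E
```

View pics/e1.png

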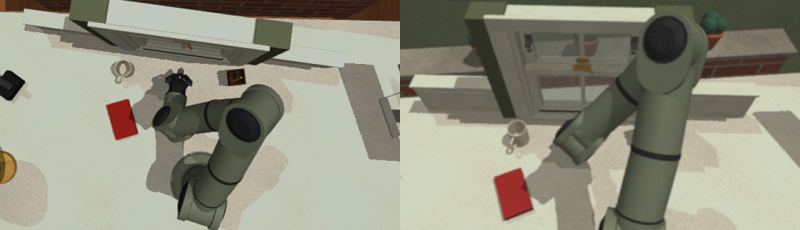

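The picture shows the elbow out to the right and high, with the gripper at (178,80) in front of the lift rail. The mug, book and pencil box are clear. I'll go under the rail.

Call:
play_rows:
  deltas:
    - [0.001, 0, 0.03, 0, 0, 0, 1]
    - [0.002, 0, 0.06, 0, 0, 0, 1]
    - [0.002, 0, 0.09, 0, 0, 0, 1]
    - [0.002, 0, 0.12, 0, 0, 0, 1]
    - [0.002, 0, 0.14, 0, 0, 0, 1]
    - [0.002, 0, 0.155, 0, 0, 0, 1]
    - [0.002, 0, 0.17, 0, 0, 0, 1]
    - [0.002, 0, 0.18, 0, 0, 0, 1]
    - [0.002, 0, 0.19, 0, 0, 0, 1]
    - [0.002, 0, 0.19, 0, 0, 0, 1]

```text
clock: 10.2
position: [0.6066, 0.0942, 0.047]
tool_rot: [3.141, 0.784, 3.027]
force: [0.5, 0.6, -0.2]
grip_width: -0.0003
finger_force: 0.0
```

```bash
python3 - <<'E'
from h import *
s=cur(); T=corner(-.032,.052)
print(delta(T,ML)); A=R.from_euler('xyz',s['tool_rot']).as_matrix(); print("up 10mm in tool units",A.T@[0,0,.01]/.5)
E
```

```text
10.2 [0.6066 0.0942 0.047 ] F [ 0.5238  0.5979 -0.222 ] w -0.0002669598404294977
 q [ 0.2894  1.0111 -0.981   2.283   2.2383  1.2165 -0.7648]
(array([-0.0017,  0.    ,  0.0095]), array([ 0.0003, -0.0009, -0.0001]))
up 10mm in tool units [-0.0141  0.     -0.0142]
```

Call:
play_rows:
  deltas:
    - [-0.001, 0, 0.005, 0, 0, 0, 1]
    - [-0.001, 0, 0.009, 0, 0, 0, 1]
    - [-0.004, 0, 0.006, 0, 0, 0, 1]
    - [-0.007, 0, 0.003, 0, 0, 0, 1]
    - [-0.01, 0, 0, 0, 0, 0, 1]
    - [-0.013, 0, -0.003, 0, 0, 0, 1]
    - [-0.0155, 0, -0.0055, 0, 0, 0, 1]
    - [-0.0155, 0, -0.0055, 0, 0, 0, 1]

```text
clock: 11.0
position: [0.61, 0.0938, 0.055]
tool_rot: [3.141, 0.784, 3.028]
force: [0.8, -0.6, -0.3]
grip_width: 0.0002
finger_force: 0.0
```

```bash
python3 - <<'E'
from h import *
s=cur(); print(delta(corner(-.032,.062),ML)); print("Fw",s['force']@X,s['force']@Y,s['force']@Z)
E
```

```text
11.0 [0.61   0.0938 0.055 ] F [ 0.8467 -0.5851 -0.3201] w 0.00016408070460564297
 q [ 0.2962  0.9923 -0.9882  2.2774  2.222   1.1997 -0.7508]
(array([ 0.0004, -0.    ,  0.0018]), array([ 0.0004, -0.0006,  0.    ]))
Fw 0.9077390722945803 -0.4849689193936246 -0.320072303708937
```

Call:
play_rows:
  deltas:
    - [-0.002, 0, -0.002, 0, 0, 0, 1]
    - [-0.004, 0, -0.004, 0, 0, 0, 1]
    - [-0.006, 0, -0.006, 0, 0, 0, 1]
    - [-0.008, 0, -0.008, 0, 0, 0, 1]
    - [-0.0085, 0, -0.0085, 0, 0, 0, 1]
    - [-0.0085, 0, -0.0085, 0, 0, 0, 1]

```text
clock: 11.6
position: [0.6098, 0.0937, 0.0607]
tool_rot: [3.141, 0.784, 3.028]
force: [-3.0, -0.5, -0.5]
grip_width: -0.0001
finger_force: 1.4
```

```bash
python3 - <<'E'
from h import *
s=cur(); print(delta(corner(-.032,.068),ML)); print("Fw",s['force']@X,s['force']@Y,s['force']@Z)
E
```

```text
11.6 [0.6098 0.0937 0.0607] F [-3.0047 -0.5216 -0.508 ] w -0.00011881251348412012
 q [ 0.2998  0.9786 -0.9949  2.2784  2.209   1.1918 -0.7447]
(array([-0.0002,  0.0001,  0.0016]), array([ 0.0004, -0.0008,  0.0001]))
Fw -2.925875527055103 -0.8600119153278475 -0.5080110998694531
```

Call:
play_rows:
  deltas:
    - [-0.001, 0, -0.001, 0, 0, 0, 1]
    - [-0.002, 0, -0.002, 0, 0, 0, 1]
    - [-0.003, 0, -0.003, 0, 0, 0, 1]
    - [-0.0042, 0, -0.0042, 0, 0, 0, 1]
    - [-0.0042, 0, -0.0042, 0, 0, 0, 1]

```text
clock: 12.1
position: [0.6099, 0.0938, 0.0638]
tool_rot: [3.141, 0.784, 3.028]
force: [-4.6, -0.2, -0.9]
grip_width: 0.0003
finger_force: 1.8
```

```bash
python3 - <<'E'
from h import *
s=cur(); print("Fw",s['force']@X,s['force']@Y,s['force']@Z,s['moment'],"wx",(s['position']-ORG)@X)
E
```

```text
12.1 [0.6099 0.0938 0.0638] F [-4.5936 -0.2015 -0.9219] w 0.0002518385718344395
 q [ 0.3017  0.9714 -0.9983  2.2787  2.2024  1.1877 -0.7415]
Fw -4.540867200217213 -0.7226986625542959 -0.921877738563324 [-0.0166  1.5417 -0.1995] wx -0.04038646605602028
```

Contact is almost purely horizontal, so the fingertip is sliding up the front of the nose rather than sitting under it. I'll drop down, go 5 mm deeper and try again.

Call:
play_rows:
  deltas:
    - [0.004, 0, -0.004, 0, 0, 0, 1]
    - [0.012, 0, 0.004, 0, 0, 0, 1]
    - [0.02, 0, 0.012, 0, 0, 0, 1]
    - [0.0254, 0, 0.0171, 0, 0, 0, 1]
    - [0.021, 0, 0.0215, 0, 0, 0, 1]
    - [0.017, 0, 0.0255, 0, 0, 0, 1]
    - [0.0141, 0, 0.0284, 0, 0, 0, 1]
    - [0.0141, 0, 0.0284, 0, 0, 0, 1]

```text
clock: 12.9
position: [0.6154, 0.0931, 0.0489]
tool_rot: [3.141, 0.784, 3.027]
force: [0.6, 0.1, 0.2]
grip_width: -0.0003
finger_force: 0.0
```

Call:
play_rows:
  deltas:
    - [-0.002, 0, -0.002, 0, 0, 0, 1]
    - [-0.004, 0, -0.004, 0, 0, 0, 1]
    - [-0.006, 0, -0.006, 0, 0, 0, 1]
    - [-0.007, 0, -0.007, 0, 0, 0, 1]
    - [-0.007, 0, -0.007, 0, 0, 0, 1]

```text
clock: 13.4
position: [0.615, 0.0932, 0.0538]
tool_rot: [3.141, 0.784, 3.028]
force: [-0.5, 0.4, -0.0]
grip_width: 0.0
finger_force: 0.0
```

Call:
play_rows:
  deltas:
    - [-0.002, 0, -0.002, 0, 0, 0, 1]
    - [-0.004, 0, -0.004, 0, 0, 0, 1]
    - [-0.0056, 0, -0.0056, 0, 0, 0, 1]
    - [-0.0056, 0, -0.0056, 0, 0, 0, 1]

```text
clock: 13.8
position: [0.615, 0.0932, 0.0578]
tool_rot: [3.141, 0.784, 3.028]
force: [-0.4, 0.0, 0.2]
grip_width: 0.0001
finger_force: 0.0
```

Call:
play_rows:
  deltas:
    - [-0.002, 0, -0.002, 0, 0, 0, 1]
    - [-0.004, 0, -0.004, 0, 0, 0, 1]
    - [-0.0056, 0, -0.0056, 0, 0, 0, 1]
    - [-0.0056, 0, -0.0056, 0, 0, 0, 1]

```text
clock: 14.2
position: [0.6148, 0.0932, 0.0616]
tool_rot: [3.141, 0.784, 3.028]
force: [-3.0, 0.1, 0.1]
grip_width: -0.0003
finger_force: 0.9
```

Call:
play_rows:
  deltas:
    - [-0.0015, 0, -0.0015, 0, 0, 0, 1]
    - [-0.003, 0, -0.003, 0, 0, 0, 1]
    - [-0.0042, 0, -0.0042, 0, 0, 0, 1]
    - [-0.0042, 0, -0.0042, 0, 0, 0, 1]

```text
clock: 14.6
position: [0.6149, 0.0932, 0.0646]
tool_rot: [3.141, 0.784, 3.028]
force: [-4.3, -1.2, -0.9]
grip_width: -0.0003
finger_force: 1.5
```

Call:
play_rows:
  deltas:
    - [-0.002, 0, -0.002, 0, 0, 0, 1]
    - [-0.004, 0, -0.004, 0, 0, 0, 1]
    - [-0.006, 0, -0.006, 0, 0, 0, 1]
    - [-0.007, 0, -0.007, 0, 0, 0, 1]
    - [-0.007, 0, -0.007, 0, 0, 0, 1]

```text
clock: 15.1
position: [0.6149, 0.0933, 0.0696]
tool_rot: [3.141, 0.784, 3.028]
force: [-5.4, -0.4, -0.2]
grip_width: 0.0001
finger_force: 2.0
```

```bash
python3 - <<'E'
from h import *
import cv2
s=cur();print(s['moment'],s['joint_efforts'])
g=grab_frame("side");t=grab_frame("top")
cv2.imwrite("pics/side6.png",g[...,::-1]);cv2.imwrite("pics/top6.png",t[...,::-1])
for n in("side0","side5","side6","top0","top5","top6"):
    im=cv2.imread(f"pics/{n}.png");h=cv2.cvtColor(im,cv2.COLOR_BGR2HSV)
    m=cv2.inRange(h,(8,110,60),(28,255,255))[140:185,220:290]
    v,u=np.nonzero(m);print(n,m.any(1).nonzero()[0][[0,-1]]+140,[int((m[i]>0).sum()) for i in range(0,30)])
E
```

```text
15.1 [0.6149 0.0933 0.0696] F [-5.4393 -0.4079 -0.1628] w 0.00014246710356481714
 q [ 0.3081  0.9579 -1.0016  2.2682  2.1902  1.17   -0.7256]
[ 0.0525  1.592  -0.2281] [  0.2158 -86.8919 -21.5672 -12.3014   3.769    3.1368   0.0458]
side0 [141 161] [0, 8, 16, 16, 17, 16, 15, 7, 6, 8, 24, 24, 24, 24, 24, 24, 24, 25, 14, 5, 4, 3, 0, 0, 0, 0, 0, 0, 0, 0]
side5 [141 161] [0, 4, 13, 13, 14, 14, 13, 6, 6, 10, 24, 24, 24, 24, 24, 24, 24, 24, 10, 5, 4, 2, 0, 0, 0, 0, 0, 0, 0, 0]
side6 [141 156] [0, 6, 17, 17, 18, 23, 24, 25, 24, 25, 25, 25, 25, 10, 5, 4, 2, 0, 0, 0, 0, 0, 0, 0, 0, 0, 0, 0, 0, 0]
top0 [157 166] [0, 0, 0, 0, 0, 0, 0, 0, 0, 0, 0, 0, 0, 0, 0, 0, 0, 6, 13, 19, 13, 6, 5, 5, 5, 4, 3, 0, 0, 0]
top5 [157 169] [0, 0, 0, 0, 0, 0, 0, 0, 0, 0, 0, 0, 0, 0, 0, 0, 0, 6, 13, 13, 8, 5, 4, 3, 4, 4, 5, 4, 3, 1]
top6 [157 168] [0, 0, 0, 0, 0, 0, 0, 0, 0, 0, 0, 0, 0, 0, 0, 0, 0, 5, 5, 5, 5, 4, 4, 4, 5, 5, 4, 3, 1, 0]
```

The sash is rising: the lever base sits about 5 px higher in the side view, roughly 9 mm of lift. I'll continue at a moderate pace and relieve 1.5 mm of the horizontal push.

Call:
play_rows:
  deltas:
    - [-0.004, 0, -0.008, 0, 0, 0, 1]
    - [-0.011, 0, -0.0155, 0, 0, 0, 1]
    - [-0.018, 0, -0.0225, 0, 0, 0, 1]
    - [-0.025, 0, -0.0295, 0, 0, 0, 1]
    - [-0.032, 0, -0.0365, 0, 0, 0, 1]
    - [-0.039, 0, -0.0435, 0, 0, 0, 1]
    - [-0.046, 0, -0.0505, 0, 0, 0, 1]
    - [-0.053, 0, -0.057, 0, 0, 0, 1]
    - [-0.058, 0, -0.0625, 0, 0, 0, 1]
    - [-0.062, 0, -0.066, 0, 0, 0, 1]

```text
clock: 16.2
position: [0.6135, 0.0934, 0.115]
tool_rot: [3.141, 0.784, 3.028]
force: [-5.1, 1.5, -2.9]
grip_width: 0.0001
finger_force: 2.9
```

```bash
cat >> h.py <<'E'
def brass():
    import cv2
    im=grab_frame("side")[...,::-1].copy();h=cv2.cvtColor(im,cv2.COLOR_BGR2HSV)
    m=cv2.inRange(h,(8,110,60),(28,255,255))[100:170,220:290]
    v,u=m.any(1).nonzero()[0],0; return v[[0,-1]]+100,[int((r>0).sum()) for r in m if r.any()]
E
python3 - <<'E'
from h import *
s=cur();print(brass(),"lift est",s['position'][2]-.0605)
E
```

```text
16.2 [0.6135 0.0934 0.115 ] F [-5.0524  1.4959 -2.9158] w 9.494634094163671e-05
 q [ 0.3393  0.8496 -1.0521  2.2689  2.0858  1.1056 -0.671 ]
(array([131, 144]), [6, 8, 25, 25, 25, 25, 25, 24, 26, 26, 26, 6, 4, 3]) lift est 0.05451546666607472
```

Call:
play_rows:
  deltas:
    - [-0.004, 0, -0.004, 0, 0, 0, 1]
    - [-0.008, 0, -0.008, 0, 0, 0, 1]
    - [-0.011, 0, -0.011, 0, 0, 0, 1]
    - [-0.014, 0, -0.014, 0, 0, 0, 1]
    - [-0.014, 0, -0.014, 0, 0, 0, 1]

```text
clock: 16.75
position: [0.6138, 0.0934, 0.1251]
tool_rot: [3.141, 0.784, 3.028]
force: [-3.7, 0.8, 1.1]
grip_width: -0.0001
finger_force: 1.3
```

Call:
play_rows:
  deltas:
    - [-0.0014, 0, -0.0014, 0, 0, 0, 1]
    - [-0.0028, 0, -0.0028, 0, 0, 0, 1]
    - [-0.0042, 0, -0.0042, 0, 0, 0, 1]
    - [-0.0056, 0, -0.0056, 0, 0, 0, 1]

```text
clock: 17.15
position: [0.6137, 0.0933, 0.1286]
tool_rot: [3.141, 0.784, 3.027]
force: [-1.5, 0.9, -1.5]
grip_width: 0.0003
finger_force: 1.5
```

Call:
play_rows:
  deltas:
    - [-0.0014, 0, -0.0014, 0, 0, 0, 1]
    - [-0.0028, 0, -0.0028, 0, 0, 0, 1]
    - [-0.0042, 0, -0.0042, 0, 0, 0, 1]
    - [-0.0056, 0, -0.0056, 0, 0, 0, 1]

```text
clock: 17.55
position: [0.6137, 0.0934, 0.1326]
tool_rot: [3.141, 0.784, 3.028]
force: [-0.1, 1.5, -3.3]
grip_width: -0.0004
finger_force: 1.6
```

Call:
play_rows:
  deltas:
    - [-0.0014, 0, -0.0014, 0, 0, 0, 1]
    - [-0.0028, 0, -0.0028, 0, 0, 0, 1]
    - [-0.0042, 0, -0.0042, 0, 0, 0, 1]
    - [-0.0056, 0, -0.0056, 0, 0, 0, 1]

```text
clock: 17.95
position: [0.6137, 0.0933, 0.1365]
tool_rot: [3.141, 0.784, 3.028]
force: [0.3, 1.6, -4.5]
grip_width: -0.0002
finger_force: 1.7
```

Call:
play_rows:
  deltas:
    - [-0.0014, 0, -0.0014, 0, 0, 0, 1]
    - [-0.0028, 0, -0.0028, 0, 0, 0, 1]
    - [-0.0042, 0, -0.0042, 0, 0, 0, 1]
    - [-0.0042, 0, -0.0042, 0, 0, 0, 1]

```text
clock: 18.35
position: [0.6129, 0.093, 0.1386]
tool_rot: [3.141, 0.782, 3.028]
force: [-3.0, 0.4, -17.5]
grip_width: 0.0003
finger_force: 7.2
```

The sash is solid on the stops: 17.5 N total upward push, less the slide friction, leaves about 13 N on them. Next I move straight off the nose, normal to the finger face, and withdraw.

Call:
play_rows:
  deltas:
    - [0.002, 0, 0, 0, 0, 0, 1]
    - [0.004, 0, 0, 0, 0, 0, 1]
    - [0.008, 0, 0, 0, 0, 0, 1]
    - [0.014, 0, 0, 0, 0, 0, 1]
    - [0.022, 0, 0, 0, 0, 0, 1]
    - [0.03, 0, 0, 0, 0, 0, 1]
    - [0.03, 0, -0.02, 0, 0, 0, 1]
    - [0.03, 0, -0.06, 0, 0, 0, 1]
    - [0.03, 0, -0.1, 0, 0, 0, 1]
    - [0.03, 0, -0.1, 0, 0, 0, 1]

```text
clock: 19.35
position: [0.5672, 0.0991, 0.1662]
tool_rot: [3.141, 0.786, 3.03]
force: [0.7, 0.7, 0.2]
grip_width: -0.0002
finger_force: 0.0
```

```bash
python3 - <<'E'
from h import *
import cv2
s=cur();print(brass())
g=grab_frame("side");cv2.imwrite("pics/f1.png",cv2.resize(g[60:240,100:400,::-1],(800,480),interpolation=cv2.INTER_CUBIC))
E
```

```text
19.35 [0.5672 0.0991 0.1662] F [0.6842 0.6898 0.2385] w -0.00022139632019907332
 q [ 0.3614  0.7002 -1.1471  2.3519  1.9486  1.0828 -0.6849]
(array([125, 138]), [6, 11, 25, 26, 25, 25, 26, 25, 26, 26, 26, 5, 4, 3])
```

View pics/f1.png

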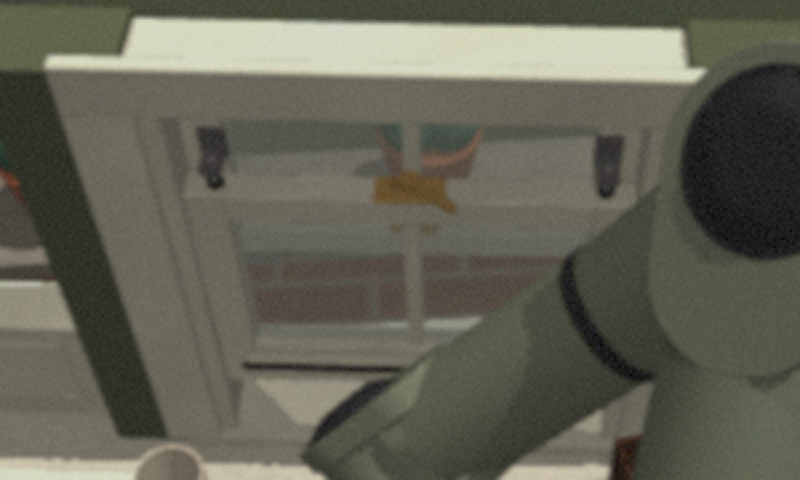

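The sash top now meets both pads, at about (214,185) and (606,192) in the crop. The lever points right at (450,208), and the gripper is clear with the force near zero, so I'm handing in.

```bash
python3 -c "
from workcell import *
print(job_done())"
```

```text
the job is handed in; nothing more can be done
None
```

The lock lever is swung fully across, the sash stands about 78 mm up against both vent stops, the arm is clear of the window, and the job is handed in. The one push that ran firmer than planned was the last one, at 17.5 N total, or an estimated 13 N on the stops (under the 20 N limit).

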